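# Pop the dosing pod and trap it on the runway

### The job

On the shelf under the tank, eject the blue dosing pod: press its dock's red eject pad down with one fingertip and, as the spring shoots the pod out along the runway, stop it with the other finger before it runs past the runway's open end. The program finishes while holding this: the pad still pressed down, and the popped pod, at rest, still leaning on the finger. Do not lift or tip the pod, and leave the orange dock and its pod and everything else on the shelf undisturbed.

Things in the scene. Friction and masses are not known exactly. Their poses are not given: they have to be found in the camera images.
- blue_dock: white dosing dock of the blue pod, fixed, 170 mm long (its x), 47 mm wide without the pad housing; origin under it at shelf height, z up. Pod seated at x = 0 to 40 mm, y = -18 to 18 mm; a 74 mm high spring housing behind it (x = 58 to 110 mm). Level runway towards -x, floor 30 mm above the shelf, open end at x = -60 mm, two rails 39 mm apart, tops at 36 mm. Red eject pad beside the runway, on +y
- blue_runway (a point): point on the blue dock's runway floor (30 mm above the shelf), on its centre line, 30 mm ahead (-x) of the seated pod's front face and exactly abreast of the eject pad, which lies 56.5 mm away towards +y; axes as the dock's (the pod comes from +x)
- blue_pusher (a joint): travel of the spring pusher behind the blue pod, 0 (pod seated) to 0.056 m. Once freed it drives the pod towards the dock's -x in a fraction of a second, with 2.5 N at first and 1 N near the runway's end; past that the pod slides on alone, off the end
- blue_pad_top (a point): centre of the top face of the blue dock's red eject pad (32 mm along x, 26 mm along y); top 50 mm above the shelf when up, 41 mm when fully down: then still 5 mm above the rail tops and 25 mm below the top of the pod's body. Moves with the pad; axes as the dock's
- blue_pad (a joint): how far the blue dock's eject pad is pressed, 0 (up) to 0.009 m (hard stop); sprung, 1.2 N to start, 4 N fully down. It carries the steel catch before the pod's front (7 mm long, 6 mm high on the runway floor, x = -7 to 0 mm), which sinks with it, frees the pod at about 6 mm, and rises again, under the pod, if the pad is let go
- blue_pod_center (a point): centre of the body of the loose blue pod, half-way up: a slippery 60 g plastic block 40 mm (x) x 36 mm (y) x 36 mm high with a white cap 7 mm high on top; 48 mm above the shelf when seated; axes as the dock's while in it
- orange_dock: the other, identical dock, with the orange pod; to be left alone; origin and axes as for the blue dock
- orange_pad (a joint): how far the orange dock's red eject pad is pressed down, 0 to 0.009 m; to be left alone
- orange_pod_center (a point): centre of the body of the orange pod, same size as the blue one; to be left alone
- media_jar: grey jar (clear wall, full of grey ceramic ring media) with a black lid, 80 mm across, 113 mm tall; loose bystander, origin at the centre of its underside
- scraper: black algae scraper lying flat, about 200 mm long along its x, 15 mm high; loose bystander, origin at the centre of its underside
- breeder_box: yellow plastic fry breeder box, open on top, 90 x 130 x 70 mm high; loose bystander, origin at the centre of its underside
- food_tin: round green fish-food tin, 48 mm across, 70 mm tall; loose bystander, origin at the centre of its underside
- dose_bottle: white dosing bottle with a blue cap, 52 mm across, 120 mm tall; loose bystander, origin at the centre of its underside
- magnet_cleaner: black magnet cleaner block with a green grip, 70 x 40 x 34 mm high; loose bystander, origin at the centre of its underside
There are look-alikes about, which are no part of the job. What is meant by the part that bears blue_pod_center is not turquoise, and is the smaller of those in its own colour. Leave any green look-alike of the blue_dock alone.

How it is judged:
By the outcome, as a careful person would: the job done as asked, in the order asked, and still so for the second after the job is handed in, while the arm keeps its last pose, push and grip.
It also fails if it takes over 38 s, if anything falls off the work surface, if the arm or the gripper's body presses on something with over 40 N, if the wrist force passes 120 N, or if a joint passes its speed limit or range.

### The arm

A 6-joint arm with a two-finger parallel gripper is mounted at the origin on the work surface. World frame = base frame: x ahead of the robot, y to its left, z up, the work surface at z = 0. Lengths are in mm, angles in degrees, forces in N, time in s.
With the tool pointing down it reaches from about 350 to 850 mm from the base axis. Payload 8.1 kg.
Tool frame: the origin (TCP) lies between the finger pads; the fingertips stand 14 mm ahead of it and the grasp point (between the pads) lies 5 mm behind it; z points along the fingers, x is the direction in which the jaws open and shut, and the axes are right-handed (so a half turn about z gives the same grasp; the last joint's range is limited). The gripper opens to 85 mm and grips with 20 to 120 N. Pads are 22 mm wide; open, the fingers measure 114 mm over their backs; the gripper's body (76 mm by 85 mm) begins 54 mm behind the grasp point. The pads swing forward as they close: fully open they stand 13 mm farther back than shut.
Start: joints at [58.419, 7.471, 85.268, -0, 87.261, -4.893], TCP at [269.463, 536.092, 245.292] pointing down, gripper open.
Joint ranges: [-169.43, 169.43], [-51.17, 129.36], [1.28, 143.12], [-76.62, 256.62], [0, 156.53], [-152.29, 152.29]. Speed limits (degrees/s): [136.94, 136.94, 159.86, 180, 180, 180].

### API

Orientations are given as [roll, pitch, yaw] about the fixed x, y, z axes, in that order (R = Rz(yaw) Ry(pitch) Rx(roll)).
In Python, from bench import r, vision, job gives the robot as it stands.
- The arm moves only by the tool send_rows, never from a script. Its arguments are lists of equal length, an entry for each row: "dp": the shift along the world's x, y, z in mm, a list of three; "rot": the turn, a rotation vector about the world's x, y, z in rad, a list of three. In form: {"dp": [[tx, ty, tz], ...], "rot": [[wx, wy, wz], ...]}. A call has 1 to 5 rows; each row is the pose to reach, as a shift and turn from the pose commanded when the call began; what a row does not reach only later rows make up. A row lasts 1/8 s, in which the tool goes at most 62.5 mm and 10.7 degrees, less where a joint would pass 70% of its speed; a pose out of reach is approached as far as the arm can. A call with a gripper value outside its range is refused whole. "jaw" is the finger opening in mm, from 0 to 85.4, set as the call begins (left out, the last holds). The fingers move at their own pace and stop on an object; "force" is the grip in N (left out, the last holds). Time passes only in rows, so rows that repeat a pose let the fingers close. It gives the time, the measured TCP pose, the force and the opening at its end, in the units of the state.
- r.sense(): the state, without advancing time (a new reading comes with each control period).
- vision.snapshot(name): name is "scene" or "top" or "wrist"; returns a dict with "pixels" (384x512x3 uint8, red, green, blue), "depth" (384x512 float32, mm along the optical axis (not along the pixel's ray), 0 where there is no reading), "intrinsics" (3x3 intrinsics, pixels), "world_from_camera" (4x4, takes a point from camera to world coordinates); the wrist camera has in their place "T_tool_cam" (4x4, takes a point from camera to tool coordinates, whose origin is the TCP and whose axes are the tool frame's). Camera axes: x right, y down, z forward; pixel columns grow to the right and rows downward; lengths in mm; the calibration is good to about 2 mm. A picture is of the moment at which its call begins: read the wrist's pose just before it.
- job.hand_in(): hands the job in, once; it reports no verdict.
The state is a dict: "time": time; "joint_pos": joint angles; "qd": joint speeds; "joint_efforts": joint torques, N m; "tool_pos": TCP position; "tcp_rot": TCP orientation; "ft_force": force on the tool from outside, world axes, zero at the start; "wrist_torque": the same for the moment, N m; "finger_gap": finger opening in mm.
Only numpy, scipy, OpenCV 4.12 (cv2) and the standard library are available. Lean on these libraries where they do the work, as an engineer would, in place of code of your own. Each camera call takes 0.05 s, during which the arm holds its last target.

## Working session

There is one attempt and no reset: what is moved stays moved. The work goes in short steps, Python scripts to look and compute and a tool call to move; the robot and the scene stay as the last step left them, time stands still between calls to the robot, and variables do not carry over. Pictures are saved under pics/ and viewed, and the job is handed in when it is done.

Besides the shell and the picture viewer there is one more tool, called after "Emit:" by a JSON object that holds its "method" and its "body", one argument or row to a line. send_rows: Moves the arm, as the interface text tells. Its arguments: {"type":"object","properties":{"dp":{"type":"array"},"rot":{"type":"array"},"jaw":{"type":"number"},"force":{"type":"number"}},"required":["dp","rot"]}

```bash
ls; mkdir -p pics; python3 - <<'E'
from bench import r,vision
import cv2,pickle
for n in("scene","top"):
    s=vision.snapshot(n); pickle.dump(s,open(n+".pkl","wb"))
    cv2.imwrite(f"pics/{n}0.png",cv2.resize(s["pixels"][:,:,::-1],(800,600),interpolation=cv2.INTER_CUBIC))
    print(s["intrinsics"],s["world_from_camera"])
print(r.sense())
E
```

```text
pics
[[355.02888213   0.         252.05467991]
 [  0.         355.02888213 194.25715147]
 [  0.           0.           1.        ]] [[ 2.41318830e-01  5.34776520e-01 -8.09802010e-01  1.33959877e+03]
 [ 9.70444001e-01 -1.34627139e-01  2.00284731e-01 -1.98092682e+02]
 [-1.91375648e-03 -8.34199980e-01 -5.51458730e-01  6.06724080e+02]
 [ 0.00000000e+00  0.00000000e+00  0.00000000e+00  1.00000000e+00]]
[[438.97896648   0.         258.01255493]
 [  0.         438.97896648 196.37968116]
 [  0.           0.           1.        ]] [[-4.46511245e-03 -9.94041636e-01  1.08909544e-01  4.15796527e+02]
 [-9.99985390e-01  4.77034691e-03  2.54225860e-03  1.00702408e+01]
 [-3.04664720e-03 -1.08896601e-01 -9.94048413e-01  1.19862521e+03]
 [ 0.00000000e+00  0.00000000e+00  0.00000000e+00  1.00000000e+00]]
{'time': 0.1, 'joint_pos': array([ 5.84179315e+01,  7.51237492e+00,  8.53227474e+01, -2.72157271e-03,
        8.72625513e+01, -4.89325634e+00]), 'qd': array([-0.0353155 ,  0.06373389, -0.16762132,  0.09685627,  0.01523184,
        0.06350211]), 'joint_efforts': array([ 1.41854642e-03, -5.70948493e+01, -5.01940906e+01, -1.13404981e-04,
        8.09278776e-03,  5.27338386e-05]), 'tool_pos': array([269.23273147, 535.66911353, 244.33550554]), 'tcp_rot': array([-1.79994377e+02,  9.75494851e-02,  6.33113249e+01]), 'ft_force': array([-0.71107087, -0.35931817,  0.0151432 ]), 'wrist_torque': array([0.04621305, 0.02850578, 0.00389948]), 'finger_gap': 85.40499427092514}
```

View pics/scene0.png

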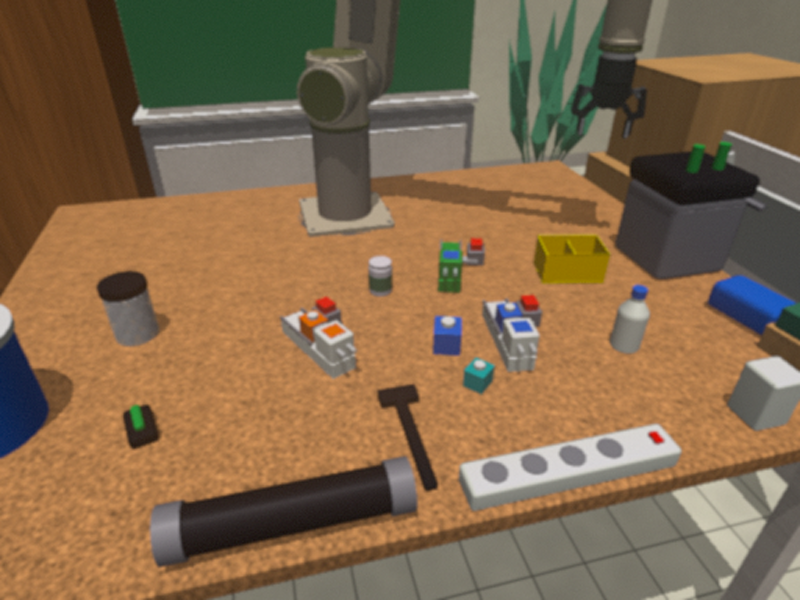

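View pics/top0.png

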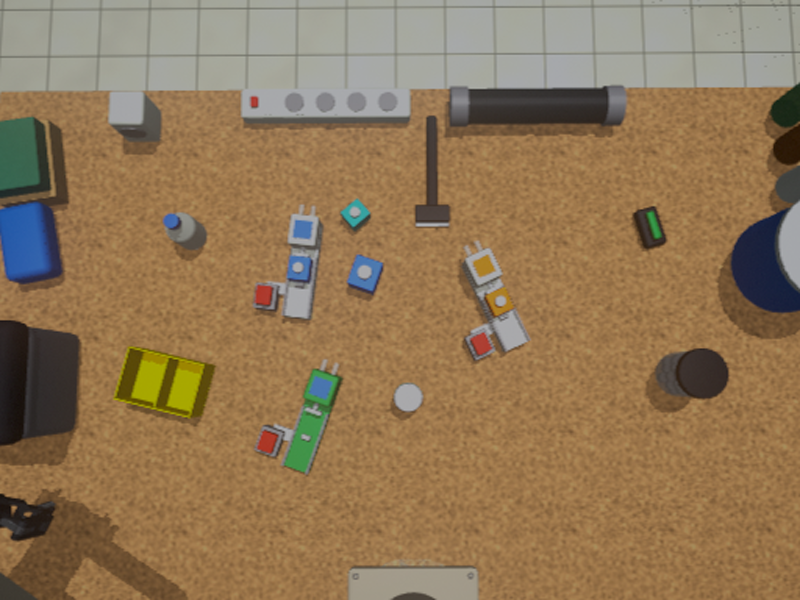

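The white-based blue dock is at about (300,265) in the 800×600 top view. These could be taken for its pod:
- The small blue pod in the white dock at (299,267).
- A larger loose blue block at (365,273).
- A turquoise block at (355,213).
- The green look-alike dock at (312,420), which holds no pod.

By the description I choose the pod at (299,267), with the red pad at (265,296). I'll check that in a crop and measure it.

```bash
cat > h.py <<'E'
import numpy as np,cv2,pickle
def world(s,T=None):
    K=s["intrinsics"];d=s["depth"].astype(float);T=s["world_from_camera"] if T is None else T
    v,u=np.mgrid[:d.shape[0],:d.shape[1]]
    P=np.stack([(u-K[0,2])/K[0,0]*d,(v-K[1,2])/K[1,1]*d,d,np.ones_like(d)],-1)@T.T
    return P[...,:3]
E
python3 - <<'E'
from h import *
s=pickle.load(open("top.pkl","rb"));W=world(s);px=s["pixels"]
c=px[115:215,150:250,::-1];cv2.imwrite("pics/crop0.png",cv2.resize(c,None,fx=6,fy=6,interpolation=cv2.INTER_CUBIC))
hsv=cv2.cvtColor(px,cv2.COLOR_RGB2HSV);h,S,V=[hsv[...,i].astype(int) for i in range(3)]
def comps(m,n):
    m=m.copy();box=np.zeros_like(m);box[115:215,150:250]=1;m&=box
    k,l,st,ce=cv2.connectedComponentsWithStats(m.astype(np.uint8))
    for i in range(1,k):
        if st[i,4]>15:
            p=W[l==i];z=np.median(p[:,2]);t=p[abs(p[:,2]-z)<5]
            print(n,ce[i].round(1),st[i,4],"zmed",z.round(1),"ctr",t.mean(0).round(1),cv2.minAreaRect(t[:,:2].astype(np.float32)))
comps(((h<8)|(h>172))&(S>130),"red")
comps((h>105)&(h<130)&(S>120),"blue")
comps((S<60)&(V>120),"white")
# runway line: white floor
E
```

```text
red [168.4 188.5] 115 zmed 49.6 ctr [563.8 249.1  49.8] ((564.0260620117188, 249.27383422851562), (24.648509979248047, 29.953760147094727), 88.76852416992188)
blue [193.1 146.3] 109 zmed 74.4 ctr [671.1 181.6  74.5] ((670.8290405273438, 181.1136016845703), (27.165367126464844, 27.492429733276367), 83.48856353759766)
blue [233.4 174.7] 256 zmed 47.6 ctr [600.   78.   47.7] ((600.8916015625, 78.20651245117188), (46.954933166503906, 51.09342956542969), 70.99066925048828)
blue [191.3 171.3] 144 zmed 65.6 ctr [606.5 186.8  65.8] ((607.1189575195312, 187.77256774902344), (34.63871765136719, 38.20552062988281), 82.31352233886719)
white [194.  144.9] 249 zmed 73.0 ctr [670.7 179.4  73.3] ((671.10791015625, 180.5325164794922), (45.8277702331543, 50.4713249206543), 82.38750457763672)
white [226.7 135.2] 32 zmed 42.3 ctr [708.6  96.3  42.2] ((709.5171508789062, 96.39075469970703), (12.879655838012695, 15.035072326660156), 44.122337341308594)
white [188.6 185.2] 581 zmed 30.4 ctr [569.9 196.1  30.4] ((590.8298950195312, 216.73416137695312), (97.03439331054688, 119.0125961303711), 82.1124038696289)
white [190.2 170.7] 36 zmed 72.6 ctr [607.2 188.5  72.8] ((607.5444946289062, 188.5302276611328), (15.061397552490234, 16.254634857177734), 19.025074005126953)
white [232.9 173.7] 63 zmed 57.7 ctr [601.7  77.9  57.4] ((601.832763671875, 78.52033233642578), (21.45125389099121, 19.660322189331055), 87.98849487304688)
```

View pics/crop0.png

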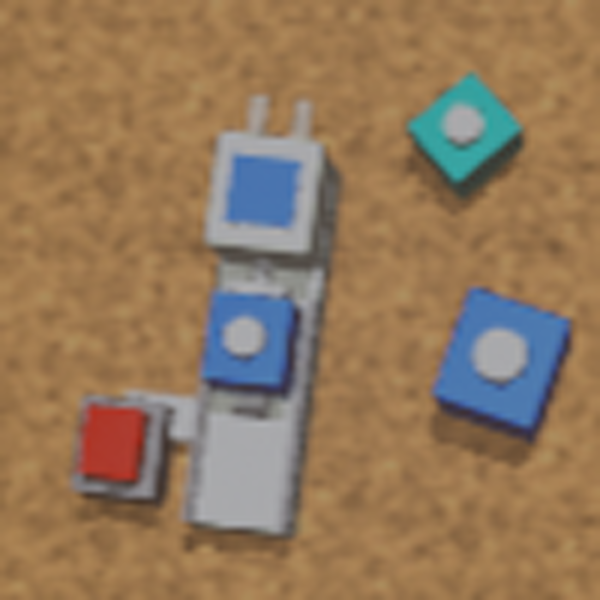

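The crop confirms it: the small blue pod sits in the white dock, spring housing at its +x end, red pad on the +y side. All heights match (pad 50, housing 74, body 66, floor 30). The dock's yaw is about -7.5°. I'm moving above it for a closer wrist look.

Emit:
{"method": "send_rows", "body": {
  "dp": [
    [36,-39,0],
    [73,-78,0],
    [110,-117,0],
    [146,-156,0],
    [182,-195,0]
  ],
  "rot": [
    [0,0,0.06],
    [0,0,0.13],
    [0,0,0.2],
    [0,0,0.27],
    [0,0,0.335]
  ],
  "jaw": 44
}}

```text
time: 0.72
tool_pos: [452.2, 339.6, 244.9]
tcp_rot: [-180.0, 0.0, 82.6]
ft_force: [0.9, 1.2, 0.3]
finger_gap: 44.2
```

Emit:
{"method": "send_rows", "body": {
  "dp": [
    [36,-39,0],
    [73,-78,-10],
    [109.5,-118,-25],
    [109.5,-118,-45],
    [109.5,-118,-45]
  ],
  "rot": [
    [0,0,0],
    [0,0,0],
    [0,0,0],
    [0,0,0],
    [0,0,0]
  ]
}}

```text
time: 1.35
tool_pos: [559.2, 222.6, 197.4]
tcp_rot: [-179.7, 0.1, 82.5]
ft_force: [-0.5, 0.1, -0.5]
finger_gap: 43.8
```

```bash
cat > look.py <<'E'
from bench import r,vision
from h import *
import sys
from scipy.spatial.transform import Rotation as Ro
def look(n):
    st=r.sense();s=vision.snapshot("wrist")
    T=np.eye(4);T[:3,:3]=Ro.from_euler("xyz",st["tcp_rot"],degrees=True).as_matrix();T[:3,3]=st["tool_pos"]
    cv2.imwrite(f"pics/{n}.png",cv2.resize(s["pixels"][:,:,::-1],(800,600),interpolation=cv2.INTER_CUBIC))
    s["W"]=world(s,T@s["T_tool_cam"]);s["T"]=T@s["T_tool_cam"];s["st"]=st
    pickle.dump(s,open(n+".pkl","wb"))
    print({k:np.round(st[k],2) for k in("time","tool_pos","tcp_rot","ft_force","finger_gap")});return s
if __name__=="__main__": print(look(sys.argv[1])["T_tool_cam"].round(2))
E
python3 look.py w1
```

```text
{'time': np.float64(1.35), 'tool_pos': array([559.22, 222.63, 197.36]), 'tcp_rot': array([-1.7971e+02,  1.0000e-01,  8.2460e+01]), 'ft_force': array([-0.46,  0.12, -0.49]), 'finger_gap': np.float64(43.78)}
[[   1.      0.      0.      0.14]
 [  -0.      0.95    0.32  -82.01]
 [  -0.     -0.32    0.95 -128.69]
 [   0.      0.      0.      1.  ]]
```

View pics/w1.png

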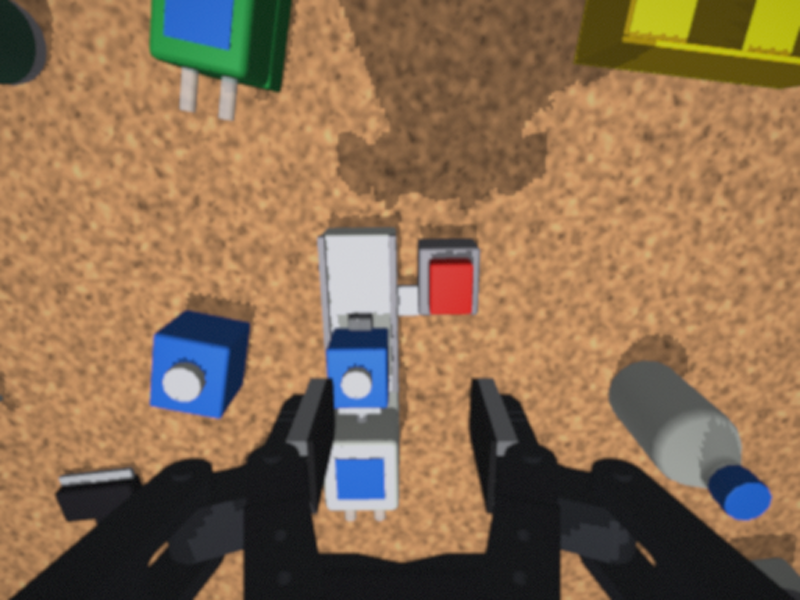

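The view shows the dock at pixels (360,370), aligned with the tool. The pad is at (452,288), the pod at (357,375), and the fingertips at about (318,390) and (485,390). Next I'll measure these, including the fingertips in the tool frame.

```bash
python3 - <<'E'
from h import *
s=pickle.load(open("w1.pkl","rb"));W=s["W"];px=s["pixels"]
hsv=cv2.cvtColor(px,cv2.COLOR_RGB2HSV);h,S,V=[hsv[...,i].astype(int) for i in range(3)]
def rep(n,m,zlo,zhi):
    p=W[m&(W[...,2]>zlo)&(W[...,2]<zhi)];
    rc=cv2.minAreaRect(p[:,:2].astype(np.float32));print(n,len(p),"z",np.median(p[:,2]).round(1),"mean",p.mean(0).round(1),np.round(rc[0],1),np.round(rc[1],1),round(rc[2],1))
v,u=np.mgrid[:384,:512]
box=(u>195)&(u<320)&(v>140)&(v<330)
rep("pad",box&((h<8)|(h>172))&(S>130),47,53)
rep("podtop",box&(h>105)&(h<130)&(S>110)&(v<265),63,69)
rep("podtop+cap",box&(u>205)&(u<252)&(v>215)&(v<265),63,76)
rep("floor",box&(S<70)&(u<256)&(V>120),28,33)
rep("house",box&(u>205)&(u<257)&(v>270),71,77)
# fingers in tool frame
K=s["intrinsics"];P=world(s,s["T_tool_cam"])
d=P[...,2]
for n,m in(("L",(u<256)),("R",(u>=256))):
    q=P[m&(s["depth"]>0)&(d>-60)&(d<40)]
    if len(q):
        print(n,len(q),"zmax",np.percentile(q[:,2],[90,98,100]).round(1))
        for a,b in((0,5),(5,10),(10,14),(14,18),(18,25)):
            t=q[(q[:,2]>a)&(q[:,2]<=b)]
            if len(t):print(a,len(t),t.min(0).round(1),t.max(0).round(1))
E
```

```text
pad 894 z 49.8 mean [564.  251.2  49.8] [564.6 251.5] [25.2 31.4] 83.3
podtop 1094 z 65.8 mean [605.1 191.2  65.7] [607.4 189.5] [35.1 39.7] 82.5
podtop+cap 1438 z 66.0 mean [605.5 190.6  67.1] [607.4 189.1] [35.9 39.7] 82.6
floor 2340 z 29.9 mean [559.8 195.5  29.9] [589.3 193.2] [ 43.3 121.9] 83.2
house 1962 z 74.0 mean [669.7 183.2  74. ] [670.2 182. ] [46.1 51.5] 82.3
L 10095 zmax [-14.5   2.5  12.2]
0 188 [-35.8 -12.    0.1] [-21.8  10.    5. ]
5 100 [-34. -12.   5.] [-21.8  10.4   9.9]
10 14 [-22.1  -9.1  10.1] [-21.8   3.1  12.2]
R 10090 zmax [-14.4   2.6  12.7]
0 194 [ 21.8 -11.9   0. ] [35.5 10.1  5. ]
5 100 [ 21.8 -11.7   5. ] [34.2 10.1  9.9]
10 10 [21.9 -5.3 10.1] [22.2  0.8 12.7]
```

Everything agrees: the predicted pad position from the pod is (565,251.7) and the measured one is (564.5,251.4). The midpoint target is (561.4,223.7), and the tip spacing of about 56 mm fits. I'm descending to just above the pad.

Emit:
{"method": "send_rows", "body": {
  "dp": [
    [0.4,0.6,-30],
    [0.4,0.6,-70],
    [0.4,0.6,-105],
    [0.4,0.6,-125],
    [0.4,0.6,-125]
  ],
  "rot": [
    [0,0,0],
    [0,0,0],
    [0,0,0],
    [0,0,0],
    [0,0,0]
  ]
}}

```text
time: 2.02
tool_pos: [560.1, 224.2, 74.4]
tcp_rot: [-179.9, 0.1, 82.6]
ft_force: [-0.1, 0.1, 0.5]
finger_gap: 44.2
```

Emit:
{"method": "send_rows", "body": {
  "dp": [
    [0,0,0],
    [0,0,0]
  ],
  "rot": [
    [0,0,0],
    [0,0,0]
  ]
}}

```text
time: 2.28
tool_pos: [562.7, 224.2, 77.4]
tcp_rot: [179.8, -0.1, 82.5]
ft_force: [-0.9, -0.3, -0.2]
finger_gap: 43.6
```

```bash
python3 look.py w2; python3 - <<'E'
from bench import vision
import cv2
s=vision.snapshot("scene");cv2.imwrite("pics/sc2.png",cv2.resize(s["pixels"][160:250,240:370,::-1],None,fx=6,fy=6,interpolation=cv2.INTER_CUBIC))
E
```

```text
{'time': np.float64(2.28), 'tool_pos': array([562.7 , 224.21,  77.41]), 'tcp_rot': array([ 1.7983e+02, -8.0000e-02,  8.2510e+01]), 'ft_force': array([-0.88, -0.32, -0.2 ]), 'finger_gap': np.float64(43.6)}
[[   1.      0.      0.      0.14]
 [  -0.      0.95    0.32  -82.  ]
 [  -0.     -0.32    0.95 -128.69]
 [   0.      0.      0.      1.  ]]
```

View pics/w2.png

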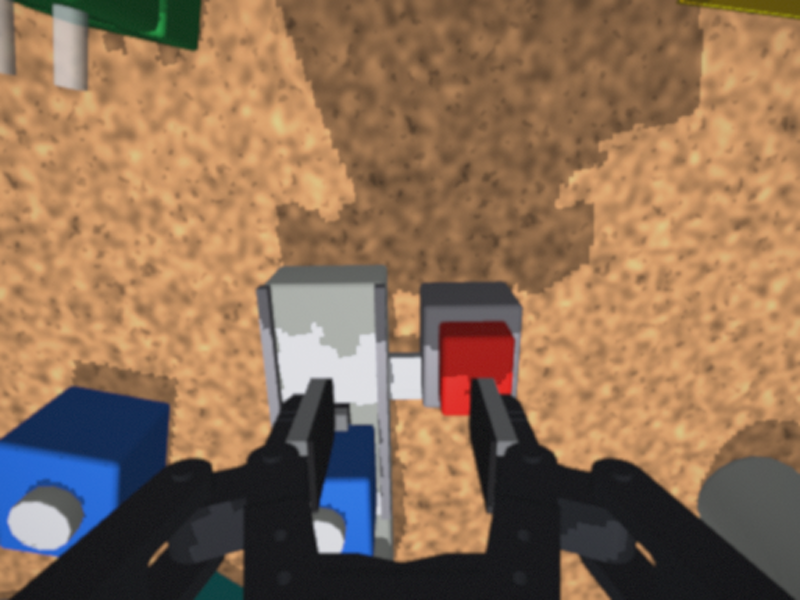

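View pics/sc2.png

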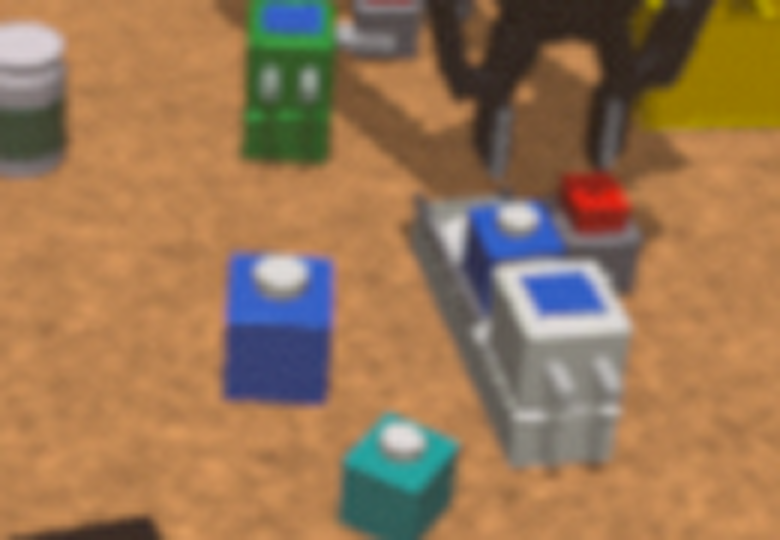

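The finger over the runway is ahead of the pod, and the other is over the pad. TCP readings jitter by about 2 mm, so I'm lowering in steps and watching the force.

Emit:
{"method": "send_rows", "body": {
  "dp": [
    [0,0,-4],
    [0,0,-8],
    [0,0,-11],
    [0,0,-13],
    [0,0,-13]
  ],
  "rot": [
    [0,0,0],
    [0,0,0],
    [0,0,0],
    [0,0,0],
    [0,0,0]
  ]
}}

```text
time: 3.0
tool_pos: [561.2, 223.6, 62.0]
tcp_rot: [-180.0, 0.0, 82.5]
ft_force: [-0.3, -0.5, -0.1]
finger_gap: 44.3
```

```bash
cat > q.py <<'E'
from look import *
import sys
L=[];F=[];T=[]
for i in range(4):
    s=look(sys.argv[1]); W=s["W"];st=s["st"];L.append(st["tool_pos"]);F.append(st["ft_force"]);T.append(st["wrist_torque"])
    hsv=cv2.cvtColor(s["pixels"],cv2.COLOR_RGB2HSV);h,S,V=[hsv[...,k].astype(int) for k in range(3)]
    v,u=np.mgrid[:384,:512]
    m=((h<8)|(h>172))&(S>130)&(u>250)&(u<360)&(v>150)
    p=W[m]; print("pad rel z hist",np.percentile(p[:,2],[50,75,90]).round(1))
print("mean",np.mean(L,0).round(2),np.mean(F,0).round(2),np.mean(T,0).round(3))
E
python3 q.py w3
```

```text
{'time': np.float64(3.0), 'tool_pos': array([561.22, 223.65,  62.04]), 'tcp_rot': array([-1.7998e+02,  1.0000e-02,  8.2510e+01]), 'ft_force': array([-0.32, -0.52, -0.13]), 'finger_gap': np.float64(44.28)}
pad rel z hist [49.6 50.2 50.7]
{'time': np.float64(3.05), 'tool_pos': array([561.33, 223.7 ,  62.2 ]), 'tcp_rot': array([-179.99,    0.  ,   82.51]), 'ft_force': array([ 0.37, -0.49,  0.43]), 'finger_gap': np.float64(44.27)}
pad rel z hist [49.6 50.2 50.8]
{'time': np.float64(3.1), 'tool_pos': array([561.41, 223.7 ,  62.31]), 'tcp_rot': array([180. ,  -0. ,  82.5]), 'ft_force': array([-0.01, -0.33, -0.58]), 'finger_gap': np.float64(43.54)}
pad rel z hist [49.6 50.2 50.6]
{'time': np.float64(3.15), 'tool_pos': array([561.47, 223.72,  62.41]), 'tcp_rot': array([179.99,  -0.  ,  82.5 ]), 'ft_force': array([ 0.26, -1.04,  0.3 ]), 'finger_gap': np.float64(44.32)}
pad rel z hist [49.6 50.2 50.7]
mean [561.36 223.69  62.24] [ 0.08 -0.6   0.01] [-0.01   0.007 -0.005]
```

View pics/w3.png

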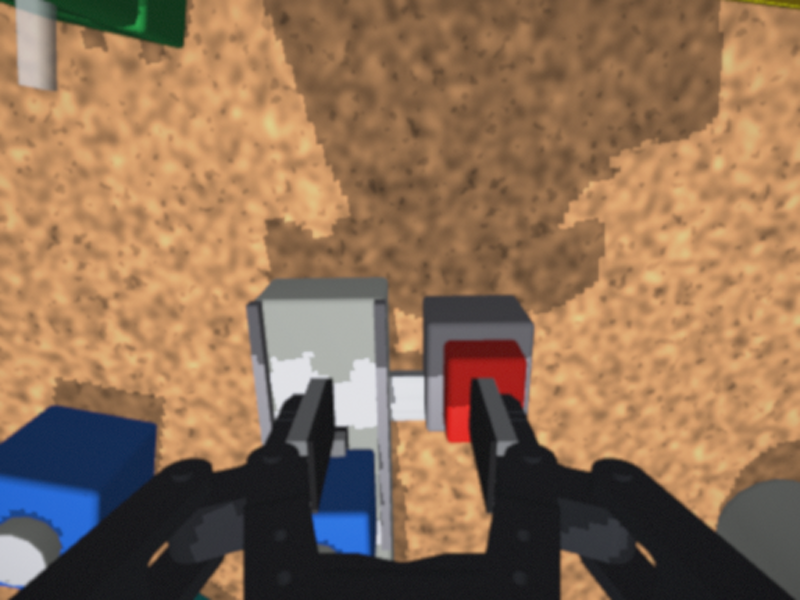

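The TCP has settled at (561.4, 223.7, 62.4), right on target and not yet touching. Now I press slowly.

Emit:
{"method": "send_rows", "body": {
  "dp": [
    [0,0,-1.5],
    [0,0,-3],
    [0,0,-4.5],
    [0,0,-5],
    [0,0,-5]
  ],
  "rot": [
    [0,0,0],
    [0,0,0],
    [0,0,0],
    [0,0,0],
    [0,0,0]
  ]
}}

```text
time: 3.82
tool_pos: [561.6, 223.8, 57.5]
tcp_rot: [180.0, -0.0, 82.5]
ft_force: [1.0, 0.9, 2.9]
finger_gap: 44.0
```

```bash
python3 q.py w4|tail -3
```

```text
{'time': np.float64(3.98), 'tool_pos': array([561.55, 223.76,  57.42]), 'tcp_rot': array([ 1.7998e+02, -1.0000e-02,  8.2500e+01]), 'ft_force': array([1.25, 0.67, 2.9 ]), 'finger_gap': np.float64(43.98)}
pad rel z hist [45.1 45.6 46.2]
mean [561.57 223.78  57.45] [0.89 0.75 2.28] [ 0.167 -0.15  -0.028]
```

Contact: the pad is at 45.1 mm, about 4.9 mm down, at 2.3 N. I keep pressing to the stop.

Emit:
{"method": "send_rows", "body": {
  "dp": [
    [0,0,-1.5],
    [0,0,-3],
    [0,0,-4.2],
    [0,0,-5],
    [0,0,-5]
  ],
  "rot": [
    [0,0,0],
    [0,0,0],
    [0,0,0],
    [0,0,0],
    [0,0,0]
  ]
}}

```text
time: 4.65
tool_pos: [561.5, 223.9, 52.8]
tcp_rot: [180.0, -0.0, 82.5]
ft_force: [-2.0, 0.0, 7.0]
finger_gap: 44.3
```

```bash
python3 q.py w5|tail -3;python3 - <<'E'
from bench import vision
import cv2
s=vision.snapshot("scene");cv2.imwrite("pics/sc5.png",cv2.resize(s["pixels"][160:250,240:370,::-1],None,fx=6,fy=6,interpolation=cv2.INTER_CUBIC))
E
```

```text
{'time': np.float64(4.8), 'tool_pos': array([561.46, 223.84,  52.76]), 'tcp_rot': array([ 1.7999e+02, -1.0000e-02,  8.2510e+01]), 'ft_force': array([-2.38,  0.04,  6.64]), 'finger_gap': np.float64(43.83)}
pad rel z hist [40.7 41.2 41.8]
mean [561.47 223.85  52.77] [-1.54  0.22  7.19] [ 0.264  0.244 -0.068]
```

View pics/w5.png

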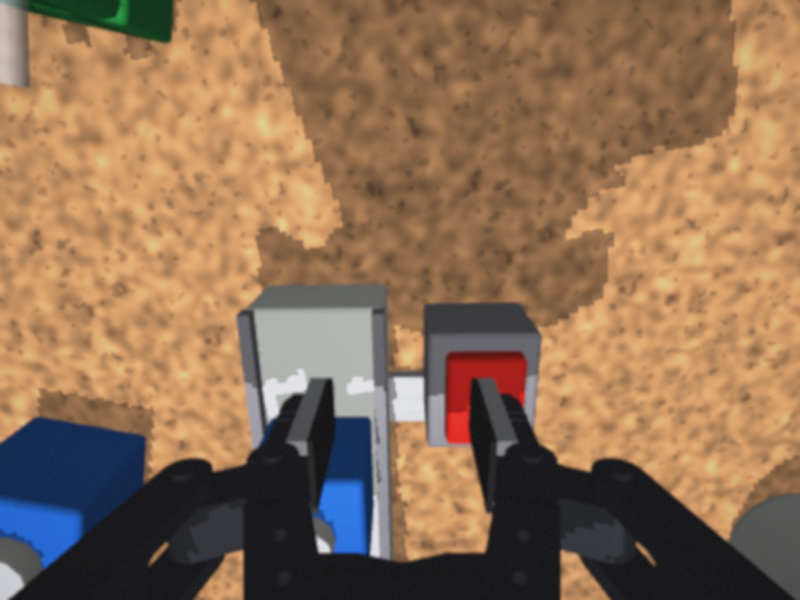

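View pics/sc5.png

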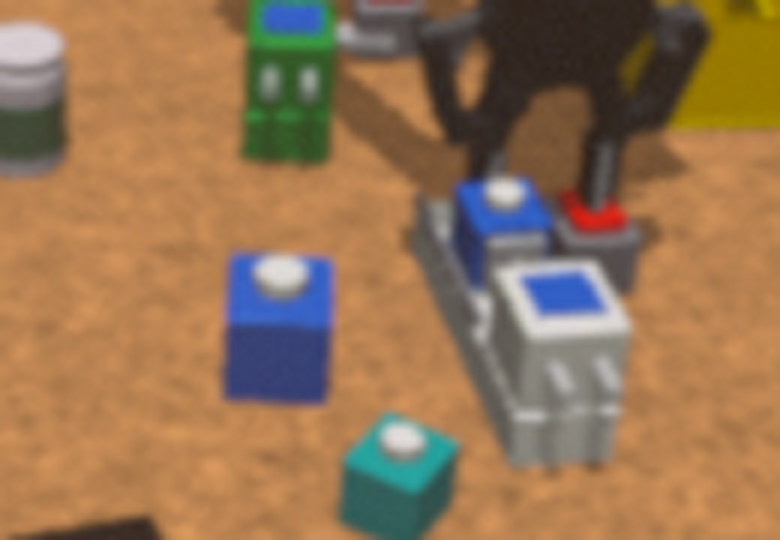

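The pod has popped out and stopped against the runway finger. The force is -1.5 to -2 N along x, which matches the spring. The pad is fully down at 7 N. I'll check the pod's pose and whether it is at rest, and that nothing else moved.

Emit:
{"method": "send_rows", "body": {
  "dp": [
    [0,0,0],
    [0,0,0],
    [0,0,0],
    [0,0,0]
  ],
  "rot": [
    [0,0,0],
    [0,0,0],
    [0,0,0],
    [0,0,0]
  ]
}}

```text
time: 5.4
tool_pos: [561.5, 223.8, 52.8]
tcp_rot: [180.0, -0.0, 82.5]
ft_force: [-1.2, 0.5, 7.8]
finger_gap: 44.1
```

```bash
python3 q.py w6|tail -3; python3 - <<'E'
from bench import vision
from h import *
a=pickle.load(open("w5.pkl","rb"));b=pickle.load(open("w6.pkl","rb"))
print("wrist diff",np.abs(a["pixels"].astype(int)-b["pixels"]).mean())
v,u=np.mgrid[:384,:512]
for s in(a,b):
    W=s["W"];hsv=cv2.cvtColor(s["pixels"],cv2.COLOR_RGB2HSV);m=(hsv[...,0]>105)&(hsv[...,0]<130)&(hsv[...,1]>110)&(u>150)&(u<245)&(W[...,2]>62)&(W[...,2]<70)
    p=W[m];A=np.c_[p[:,:2],np.ones(len(p))];c=np.linalg.lstsq(A,p[:,2],rcond=None)[0]
    m2=(hsv[...,0]>105)&(hsv[...,0]<130)&(hsv[...,1]>110)&(u>165)&(u<245)&(W[...,2]>35)&(W[...,2]<62)
    f=W[m2]; k=np.polyfit(f[:,1],f[:,0],1)
    print("top n",len(p),"z",p[:,2].mean().round(2),"tilt deg",np.degrees(c[:2]).round(2),"front face dx/dy deg",np.degrees(np.arctan(k[0])).round(2),"front x_dock",((f-[607.4,189.3,0])@[.992,-.127,0]).mean().round(1)+20)
t0=pickle.load(open("top.pkl","rb"));t=vision.snapshot("top")
d=np.abs(t0["pixels"].astype(int)-t["pixels"]).max(-1)
cv2.imwrite("pics/top6.png",cv2.resize(np.hstack([t["pixels"][100:260,140:360,::-1],np.repeat(d[100:260,140:360,None],3,2).astype(np.uint8)]),None,fx=1.8,fy=1.8))
n,l,st,ce=cv2.connectedComponentsWithStats((d>40).astype(np.uint8))
print([(st[i].tolist()) for i in range(1,n) if st[i,4]>8])
E
```

```text
{'time': np.float64(5.55), 'tool_pos': array([561.47, 223.83,  52.76]), 'tcp_rot': array([ 1.7999e+02, -2.0000e-02,  8.2510e+01]), 'ft_force': array([-1.88, -0.5 ,  6.6 ]), 'finger_gap': np.float64(44.23)}
pad rel z hist [40.7 41.2 41.8]
mean [561.47 223.84  52.77] [-1.68  0.32  6.98] [ 0.26   0.213 -0.034]
wrist diff 0.6863691541883681
top n 1349 z 65.6 tilt deg [ 1.67 -4.64] front face dx/dy deg 25.7 front x_dock -16.1
top n 1354 z 65.58 tilt deg [ 1.59 -4.77] front face dx/dy deg 25.35 front x_dock -16.200000000000003
[[99, 131, 129, 253, 18769], [196, 208, 3, 4, 9], [125, 301, 3, 8, 11], [0, 313, 120, 71, 4290], [121, 353, 3, 14, 25]]
```

View pics/top6.png

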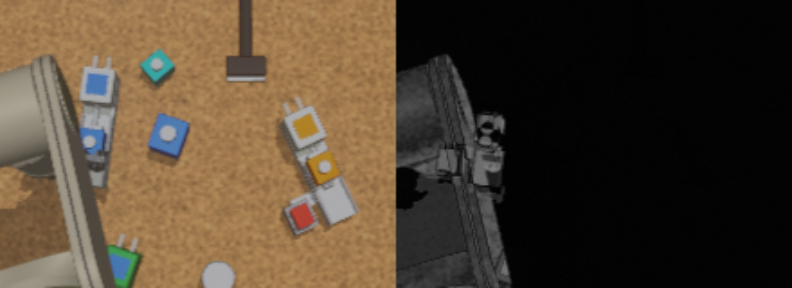

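The pod is at rest and nothing else has moved. My tilt fit looks contaminated by edge pixels, so I'll redo it on a clean patch.

```bash
python3 - <<'E'
from h import *
b=pickle.load(open("w6.pkl","rb"));W=b["W"]
# top face patch & front face patch (native px; 800-image coords*0.64)
def show(x0,x1,y0,y1):
    p=W[y0:y1,x0:x1].reshape(-1,3);return p
t=show(212,232,309,330);A=np.c_[t[:,:2]-t[:,:2].mean(0),np.ones(len(t))]
k=(abs(t[:,2]-66)<1.5);c=np.linalg.lstsq(A[k],t[k,2],rcond=None)[0];print("top",k.sum(),c[2].round(2),np.degrees(c[:2]).round(2))
f=show(216,234,272,298);A=np.c_[f[:,1:]-f[:,1:].mean(0),np.ones(len(f))]
c=np.linalg.lstsq(A,f[:,0],rcond=None)[0];r=f[:,0]-A@c
k=abs(r)<1.5;c=np.linalg.lstsq(A[k],f[k,0],rcond=None)[0]
print("front",k.sum(),len(f),f.mean(0).round(1),"yaw",np.degrees(c[0]).round(2),"lean",np.degrees(c[1]).round(2),"x_dock",(20+(f-[607.4,189.3,0])@[.992,-.127,0]).mean().round(1))
cv2.imwrite("pics/c6.png",cv2.resize(b["pixels"][220:384,130:360,::-1],None,fx=3.4,fy=3.4,interpolation=cv2.INTER_CUBIC))
E
```

```text
top 415 65.92 [-0.84 -1.99]
front 147 468 [569.4 206.9  49.1] yaw 5.92 lean -4.57 x_dock -19.9
```

View pics/c6.png

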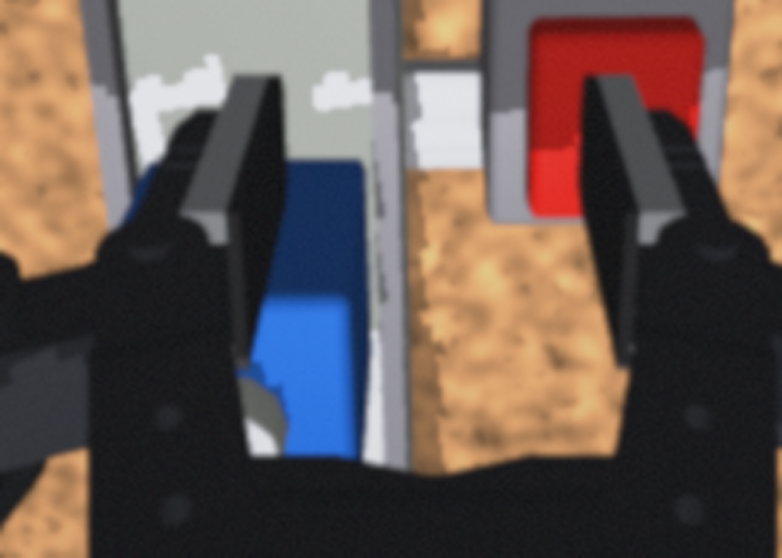

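The crop shows the pod straight between its rails, front face on the finger at x ≈ -18 to -20 mm. Its top is still at 65.9 mm, so it wasn't lifted, and the pad is fully down. Handing in.

```bash
python3 -c "
from bench import job
print(job.hand_in())"
```

```text
the job is handed in; nothing more can be done
None
```

The blue pod is ejected and resting against the finger, with its dock's red pad still held down; I handed the job in at about 5.6 s. I set the jaws to 44 mm, placed one finger over the runway and the other over the pad, and pressed slowly to the stop.

**Last checks:**
- **Pad:** its top measured about 41 mm, which is fully down, with about 7 N holding it there.
- **Pod:** its top is at 65.9 mm, so it was not lifted. The front face has moved to roughly x = -16 to -20 mm in the dock. It pushes the finger with about 1.7 N, and its position and the force held steady over the last second.
- **Surroundings:** comparing top views from before and after showed changes only at the arm, its shadow and the blue dock. The arm hides part of that view on its own side, so the items behind it could not be compared there.

**Checks that disagreed:** my depth fits for the pod's tilt and turn were unreliable. The first gave 25° of turn and about 5° of tilt, because the fingers and edges spoiled the data. A cleaner patch gave 2° or less of tilt on the top face, but the front-face fit was still poor, using only 147 of 468 pixels. I judged the pod straight and level from the picture and from its top height.

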